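Walk the plaster press mould into its bench jig and close the keeper

TASK

Walk the heavy plaster mould forward into the bench jig by pushing alternate ends of its near face, in swings of less than about 25 degrees, until both ends of its far face are flush against the black buffer bar; then swing the red keeper arm fully closed behind it. The plaster bruises: never push on it with more than 14 N, and sliding it straight takes more than that. Leave the other pottery and tools alone.

Things in the scene. Friction and masses are not known exactly. Their poses are not given: they have to be found in the camera images.
- mould: White steel-cored plaster press mould 110 (x) by 260 (y), 2.8 kg, slippery plaster 10 to 70 above the table, on two wooden feet (44 by 20) centred 70 left and right of its middle; clay disc on top, blue line on its near face. Origin on the table under its centre; x to its far face, y to its left. Pushed near one end it swings about the other foot (9 to 12 N); at the middle it takes 16 to 20 N.
- front_left (a point): Left end of the mould's far face: 55 ahead and 130 left of the mould's centre, 30 above the table.
- front_right (a point): Right end of the mould's far face: 55 ahead and 130 right of the mould's centre, 30 above the table.
- jig: Wooden jig fixed to the table: back beam 390 long, 40 high, a cheek at each end (inner faces 167 left and right of the middle, 13 nearer than the bar), a black buffer bar before the beam, a keeper post on the right. Origin on the table below the middle of the bar's near face with the bar at rest; x points away from the mould across the bar, y left along the bar.
- bar_left (a point): Point on the near face of the black buffer bar, 130 left of its middle, 30 above the table; moves with the bar. The bar is 310 long, 4 to 38 above the table, and yields along the jig's x by up to 12 on springs, about 0.4 N per mm, without tilting.
- bar_right (a point): The same, 130 right of the bar's middle.
- keeper (a joint): Angle of the red keeper arm about its upright pivot: 0 fully open (the arm points towards the robot, 25 degrees outwards to the right), growing clockwise seen from above to 2.007 rad, closed against its stop: the arm then lies along the jig's y, about 5 behind the seated mould. Stiff hinge (0.12 N m), stays where it is left.
- keeper_pivot (a point): Pivot of the keeper arm, 34 above the table: 122 nearer than and 190 to the right of the jig's origin. The arm is a bar 125 long from the pivot, 14 wide, 24 to 44 above the table.
- keeper_tip (a point): Point in the middle of the keeper arm 112 from the pivot, 34 above the table, below a black upright peg (14 diameter, top 68 above the table).
- dish: Small white bowl, 72 across, 42 high, beside the jig on its left; leave alone. Origin under its centre.
- beaker: Terracotta beaker, 60 across, 65 high; leave alone. Origin under its centre.
- jar_blue: Glaze jar with blue cap, 52 across, 70 high; leave alone. Origin under its centre.
- jar_green: Glaze jar with green cap, 52 across, 70 high; leave alone. Origin under its centre.
- pot: Blue mug, 110 across, 90 high; leave alone. Origin under its centre.
- stamp: Turned wooden stamp, 36 across, 55 high; leave alone. Origin under its centre.
- wedge_block: Dark wooden block 70 by 45 by 30; leave alone. Origin under its centre.

How it is judged:
By the outcome, as a careful person would: the job done as asked, in the order asked, and still so for the second after the job is handed in, with the robot touching nothing.
It also fails if it takes over 72 s, if anything falls off the work surface, if the arm or the gripper's body presses on something with over 40 N, if the wrist force passes 120 N, or if a joint passes its speed limit or range.

ROBOT

A 6-joint arm with a two-finger parallel gripper is mounted at the origin on the work surface. World frame = base frame: x ahead of the robot, y to its left, z up, the work surface at z = 0. Lengths are in mm, angles in rad, forces in N, time in s.
With the tool pointing down it reaches from about 350 to 975 mm from the base axis. Payload 7.1 kg.
Tool frame: the origin (TCP) lies on the front face of the gripper's body, between the roots of the fingers; the fingertips stand 80 mm ahead of it and the grasp point (between the pads) lies 61 mm ahead of it (env.tips_ahead is the distance from the TCP to the fingertips, in mm); z points along the fingers, y is the line along which they close (so a half turn about z gives the same grasp; the last joint's range is limited). The gripper opens to 88 mm and grips with 3 to 60 N. Pads are 20 mm wide; open, the fingers measure 115 mm over their backs; the gripper's body (75 mm by 178 mm) begins 61 mm behind the grasp point.
Start: joints at [-1.261, 0.423, 1.63, -0, 1.089, -0.019], TCP at [201.835, -591.497, 302.675] pointing down, gripper open.
Joint ranges: [-3, 3], [-0.9, 2.11], [0.09, 2.58], [-1.31, 4.45], [0.11, 2.69], [-2.54, 2.54]. Speed limits (rad/s): [2.39, 2.39, 3.01, 3.14, 3.14, 3.14].

INTERFACE

Orientations are given as a unit quaternion [x, y, z, w].
In Python, from station import env, set_gripper, viewer, workorder gives the robot as it stands. Calls block until the motion is done:
- env.reach(position, orientation): joint-space move of the TCP to a pose.
- env.move_l(position, rot=None, rate=150, f_stop=None): straight line of the TCP; rot=None keeps the orientation; rate is the mean speed in mm/s. With f_stop (N) it stops when the force on the tool has changed by that much, and returns True; else False.
- env.move_joints(angles): joint-space move.
- set_gripper(opening): finger opening in mm; the grip force is fixed at half the most; returns when the fingers have stopped.
- env.hold(seconds).
- env.ik(position, orientation): joint angles nearest the present ones, or None.
- env.read_state(): the state.
- viewer.camera(name): name is "side" or "top" or "wrist"; returns the picture (384x512x3 uint8, blue, green, red); there is no depth.
- viewer.camera_params(name): a dict with "fx", "fy", "cx", "cy" (pixels), "pose" (4x4, takes a point from camera to world coordinates); the wrist camera has in their place "tool_from_camera" (4x4, takes a point from camera to tool coordinates, whose origin is the TCP and whose axes are the flange's). Camera axes: x right, y up, looking along -z (the intrinsics and any distortion apply to the point x, -y, -z); pixel columns grow to the right and rows downward; lengths in mm; the calibration is good to about 2 mm. A picture is of the moment at which its call begins: read the wrist's pose just before it. camera_params takes no time and is no camera call.
A pose or a line that the arm cannot do raises env.IKError and nothing moves.
- workorder.sign_off(): hands the job in; it is judged then, once.
The state is a dict: "time_s": time; "qpos": joint angles; "dq": joint speeds; "tau": joint torques, N m; "tool_pos": TCP position; "orientation": TCP orientation; "force": force on the tool from outside, world axes, zero at the start; "wrist_torque": the same for the moment, N m; "width": finger opening in mm; "grip_force": force on a finger pad.
Only numpy, scipy, OpenCV 4.12 (cv2) and the standard library are available. Lean on these libraries where they do the work, as an engineer would, in place of code of your own. Each camera call takes 0.05 s, during which the arm holds its last target. There are 200 camera calls.

## Working session

There is one attempt and no reset: what is moved stays moved. The work goes in short steps, each a Python script; the robot and the scene stay as the last script left them, time stands still between calls to the robot, and variables do not carry over. Pictures are saved under pics/ and viewed, at most 10 in all, crops included, and the job is handed in when it is done.

```bash
ls; mkdir -p pics
python3 - <<'E'
from station import env, viewer
import cv2, numpy as np
for n in ("top","side"):
    cv2.imwrite(f"pics/{n}0.png", cv2.resize(viewer.camera(n),(800,600)) if n=="top" else viewer.camera(n))
    p=viewer.camera_params(n); print(n,{k:(np.round(v,3).tolist()) for k,v in p.items()})
s=env.read_state(); print(s)
E
```

```text
pics
top {'fx': 431.928, 'fy': 431.928, 'cx': 258.837, 'cy': 199.301, 'pose': [[0.023, 0.995, -0.102, 428.902], [-1.0, 0.021, -0.014, -45.48], [-0.012, 0.102, 0.995, 1406.551], [0.0, 0.0, 0.0, 1.0]]}
side {'fx': 463.975, 'fy': 463.975, 'cx': 246.256, 'cy': 199.4, 'pose': [[-0.993, 0.037, -0.109, 442.825], [-0.113, -0.487, 0.866, 1133.768], [-0.021, 0.872, 0.488, 710.822], [0.0, 0.0, 0.0, 1.0]]}
{'time_s': 0.1, 'qpos': array([-1.26100663e+00,  4.23760912e-01,  1.63064708e+00, -8.17244100e-06,
        1.08859795e+00, -1.89981541e-02]), 'dq': array([-0.00096052, -0.00207588, -0.00216169,  0.00186495,  0.00154914,
        0.00078271]), 'tau': array([-1.33898699e-03, -5.45615995e+01, -2.74322677e+01,  6.43461384e-02,
        1.87593367e-02, -4.82015814e-07]), 'tool_pos': array([ 201.70801393, -591.12014132,  301.96838013]), 'orientation': array([ 9.86517166e-01,  1.63656289e-01, -1.05962246e-04, -6.98663863e-04]), 'force': array([ 0.88306954, -0.87748158, -0.24465128]), 'wrist_torque': array([-0.01966879, -0.00741643,  0.03442212]), 'grip_force': 0.0, 'width': 87.87503375732729}
```

View pics/top0.png

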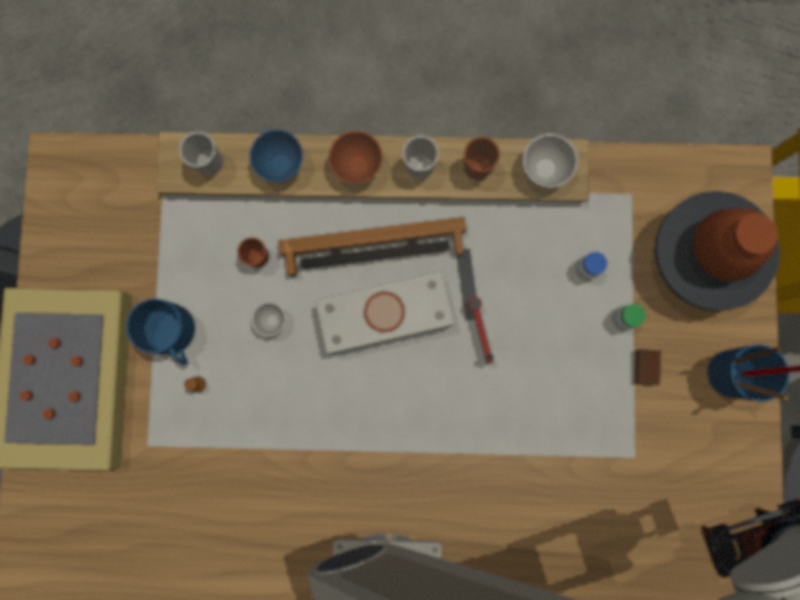

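View pics/side0.png

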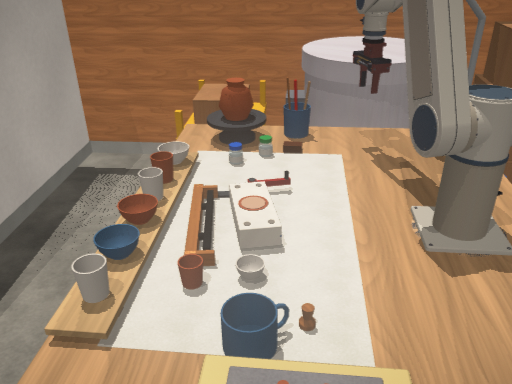

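The top view shows the jig (beam from about (283,247) to (465,225) in the 800 px picture), the mould at (384,313) slightly rotated, and the keeper pivot at (474,303) with its tip at (488,360). Next I zoom in to measure.

```bash
cat > h.py <<'E'
import numpy as np, cv2
from station import env, viewer, set_gripper, workorder
def ray(name,u,v,z):
    p=viewer.camera_params(name); T=np.array(p["pose"])
    d=T[:3,:3]@np.array([(u-p["cx"])/p["fx"],-(v-p["cy"])/p["fy"],-1]); o=T[:3,3]
    return (o+d*(z-o[2])/d[2])[:2]
def proj(name,P):
    p=viewer.camera_params(name); T=np.array(p["pose"]); c=T[:3,:3].T@(np.asarray(P,float)-T[:3,3])
    return np.array([p["cx"]+p["fx"]*c[0]/-c[2], p["cy"]-p["fy"]*c[1]/-c[2]])
def pic(name,n=3): return np.mean([viewer.camera(name).astype(float) for _ in range(n)],0).astype(np.uint8)
E
python3 - <<'E'
from h import *
p=viewer.camera_params("top"); print(p.keys())
im=pic("top",4); cv2.imwrite("pics/raw1.png",im)
c=cv2.resize(im[128:248,170:330],(800,600),interpolation=cv2.INTER_CUBIC)
c=cv2.convertScaleAbs(c,alpha=1.2); 
cv2.imwrite("pics/crop1.png",c)
E
```

```text
dict_keys(['fx', 'fy', 'cx', 'cy', 'pose'])
```

View pics/crop1.png

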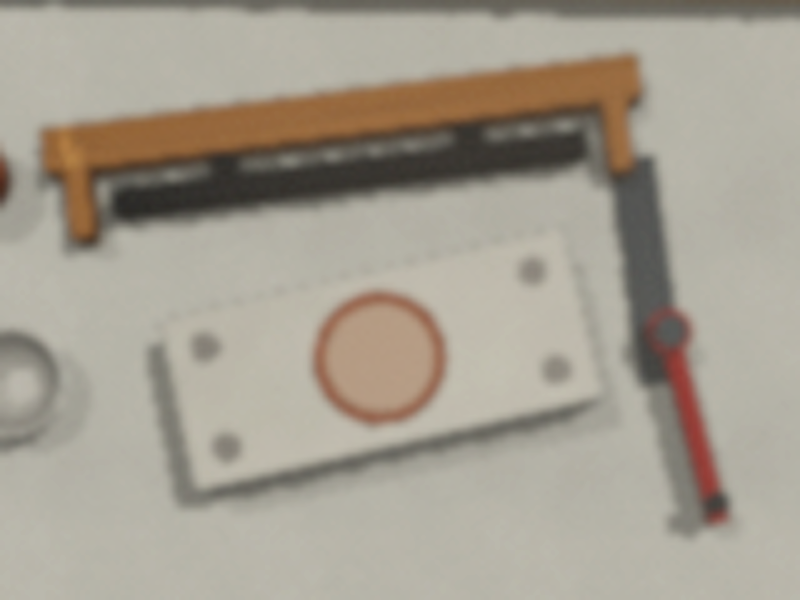

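The crop shows the mould's disc at (380,357) and its screws at (205,347), (532,270), (556,369) and (226,447). The bar's near edge runs from (118,222) to (585,163), the beam's rear corners are (43,130) and (638,57), the keeper pivot is at (668,332) and the peg at (714,503).

```bash
cat >> h.py <<'E'
def c2p(x,y): return 170+(x+.5)/5-.5, 128+(y+.5)/5-.5
def disc(im):
    hsv=cv2.cvtColor(im,cv2.COLOR_BGR2HSV); m=cv2.inRange(hsv,(0,55,90),(18,160,255)); 
    return m
def cart(xy,o,yaw):  # world -> frame
    c,s=np.cos(yaw),np.sin(yaw); return np.array([[c,s],[-s,c]])@(np.asarray(xy)-o)
def world(xy,o,yaw):
    c,s=np.cos(yaw),np.sin(yaw); return np.array([[c,-s],[s,c]])@np.asarray(xy)+o
E
python3 - <<'E'
from h import *
P=lambda x,y,z: ray("top",*c2p(x,y),z)
q=[P(205,347,70),P(532,270,70),P(556,369,70),P(226,447,70)]
print("disc",P(380,357,72),"screwmean",np.mean(q,0))
for a,b in((0,1),(3,2),(0,3),(1,2)):
    d=q[a]-q[b]; print("scr",np.linalg.norm(d),np.degrees(np.arctan2(d[1],d[0])))
bl,br=P(43,130,40),P(638,57,40); d=bl-br; print("beam",bl,br,np.linalg.norm(d),np.degrees(np.arctan2(-d[0],d[1])))
for z in (4,38):
    bl,br=P(118,222,z),P(585,163,z); d=bl-br; print("bar",z,bl,br,np.linalg.norm(d),np.degrees(np.arctan2(-d[0],d[1])),(bl+br)/2)
print("cheeks near inner",P(97,240,40),P(610,172,40))
print("piv",P(668,332,46),"peg",P(714,503,68),P(714,503,56))
for n,x in (("nl",(192,490)),("nr",(603,400)),("fl",(162,312)),("fr",(565,232))): print(n,P(*x,70))
im=cv2.imread("pics/raw1.png"); m=disc(im)[128:248,170:330]; n,l,st,c=cv2.connectedComponentsWithStats(m)
for i in range(1,n):
    if st[i,4]>30: print(st[i],c[i],ray("top",170+c[i][0],128+c[i][1],70))
E
```

```text
disc [565.16949847  14.22281148] screwmean [564.68854877  14.37020483]
scr 209.53247387049285 104.5645283332993
scr 210.47478291544402 104.58001794511125
scr 63.90178349121822 13.720865063876143
scr 63.83795539342028 14.565785440303983
beam [710.82875059 236.66660865] [ 766.34728944 -145.71272347] 386.3887443825578 8.261178638615643
bar 4 [657.74299241 192.06540512] [ 703.37523872 -114.45576923] 309.8992291508919 8.46751589202299 [680.55911557  38.80481794]
bar 38 [652.19553177 186.30694753] [ 696.72158216 -112.78368154] 302.3867946198023 8.467515892022979 [674.45855697  36.76163299]
cheeks near inner [639.9256914  199.00582749] [ 690.80038902 -128.79510621]
piv [ 587.63122973 -166.649568  ] peg [ 479.31378959 -194.36388963] [ 479.76572805 -195.6986246 ]
nl [480.1331581  128.61048417]
nr [ 541.51719246 -124.75377636]
fl [590.70895883 151.20200776]
fr [646.42048296 -99.41159935]
[   8   11  121   37 1290] [68.27829457 23.45813953] [715.29689746  41.22718685]
[ 63  58  26  27 565] [75.47079646 71.08672566] [565.09389343  14.70748866]
[130  61  14  39 176] [137.50568182  81.54545455] [ 536.62499146 -178.42443458]
```

```bash
cat >> h.py <<'E'
JO,JY=np.array([680.5,39.0]),np.radians(8.4)
def quat(a): return [np.cos(a/2),np.sin(a/2),0,0]
def pose_mould(im,c0,yaw0,save=None):
    hsv=cv2.cvtColor(im,cv2.COLOR_BGR2HSV); m=cv2.inRange(hsv,(0,55,90),(18,160,255))
    u,v=proj("top",[*c0,70]); k=np.zeros_like(m); cv2.circle(k,(int(u),int(v)),24,255,-1)
    n,l,st,ce=cv2.connectedComponentsWithStats(m&k); 
    i=1+np.argmax(st[1:,4]) ; c=ray("top",*ce[i],70); area=st[i,4]
    g=cv2.cvtColor(im,cv2.COLOR_BGR2GRAY).astype(float); yaw=yaw0; pts=[]
    B=np.array([[32,105],[32,-105],[-32,105],[-32,-105]])
    for it in range(4):
        pts=[]
        for b in B:
            u,v=proj("top",[*world(b,c,yaw),70]); r=5
            x0,y0=int(round(u)),int(round(v)); w=g[y0-r:y0+r+1,x0-r:x0+r+1]
            d=np.clip(np.percentile(w,60)-12-w,0,None); yy,xx=np.mgrid[-r:r+1,-r:r+1]; d=d*(xx**2+yy**2<=r*r+2)
            s=d.sum(); pts.append(ray("top",x0+(d*xx).sum()/s,y0+(d*yy).sum()/s,70) if s>20 else [np.nan]*2)
        pts=np.array(pts); e=[pts[0]-pts[1],pts[2]-pts[3]]
        ys=np.array([np.arctan2(-d[0],d[1]) for d in e]); yaw=np.nanmean(ys)
        if np.isnan(yaw): return c,yaw0,area,np.nan
    if not np.isnan(pts).any(): c=(c+pts.mean(0))/2 if area>500 else pts.mean(0)
    return c,yaw,area,[round(np.linalg.norm(d)) for d in e]+list(np.round(np.degrees(ys),1))
def report(c,yaw):
    J=lambda b: np.round(cart(world(b,c,yaw),JO,JY),1)
    print("mould",np.round(c,1),"rel yaw %.1f"%np.degrees(yaw-JY),"jig c",J((0,0)),"FL",J((55,130)),"FR",J((55,-130)))
LAT=112; Z=100; HALF=10
def push(c,yaw,side,dth,gap=22,rate=25,fs=10.5):
    """side +1 left/-1 right, dth>0 swing in deg; returns predicted pose"""
    sg=-side*np.radians(dth); piv=world((0,-side*70),c,yaw)
    a=yaw; p=world((-55-HALF-gap,side*LAT),c,yaw)
    cur=env.read_state()["tool_pos"]
    if cur[2]>180: env.reach([*p,150],quat(a))
    else:
        env.move_l([*p,Z],quat(a),rate=200)
    env.move_l([*p,Z],quat(a),rate=120)
    q=world((-55-HALF+10,side*LAT),c,yaw)
    f0=env.read_state()["force"]
    hit=env.move_l([*q,Z],quat(a),rate=16,f_stop=2.5)
    s=env.read_state(); t=s["tool_pos"][:2]; b=cart(t,c,yaw); print("contact",hit,"body",b.round(1),"f",(s["force"]-f0).round(1))
    n=2; r=t-piv; done=0
    for i in range(1,n+1):
        th=sg*i/n; co,si=np.cos(th),np.sin(th); tgt=piv+np.array([[co,-si],[si,co]])@r
        st=env.move_l([*tgt,Z],quat(a+th),rate=rate,f_stop=fs)
        s=env.read_state(); print(" seg",i,"stop",st,"f",(s["force"]-f0).round(1),"err",np.round(np.linalg.norm(tgt-s["tool_pos"][:2]),1))
        if st: break
    t=s["tool_pos"][:2]; d=t-piv; th=np.arctan2(d[1],d[0])-np.arctan2(r[1],r[0])
    c2=piv+np.array([[np.cos(th),-np.sin(th)],[np.sin(th),np.cos(th)]])@(c-piv); y2=yaw+th
    # retreat
    env.move_l([*world((-30,0),t,y2),Z],rate=120)
    print(" predicted",end=" "); report(c2,y2); print(" t",s["time_s"])
    return c2,y2
def look(c,yaw,tag):
    im=pic("top",3); cv2.imwrite(f"pics/raw_{tag}.png",im)
    r=pose_mould(im,c,yaw); print(tag,"area",r[2],r[3],end=" "); report(r[0],r[1]); return r
E
python3 - <<'E'
from h import *
im=cv2.imread("pics/raw1.png"); c,y,ar,e=pose_mould(im,np.array([565,14.4]),np.radians(14.5)); print(ar,e); report(c,y)
set_gripper(0)
c,y=push(c,y,+1,10)
r=look(c,y,"p1")
im=cv2.imread("pics/raw_p1.png"); cv2.imwrite("pics/v_p1.png",cv2.resize(im[110:280,150:350],(800,680))[:600])
print(env.read_state()["time_s"],env.read_state()["qpos"].round(2))
E
```

```text
565 [210, 210, np.float64(14.4), np.float64(14.6)]
mould [564.8  14.5] rel yaw 6.1 jig c [-118.    -7.3] FL [-77.1 127.8] FR [ -49.5 -130.7]
contact True body [-64.8 112. ] f [-0.2  0.6 -0.1]
 seg 1 stop False f [-7.1  1.3  0.4] err 2.9
 seg 2 stop False f [-8.   2.3  0.2] err 3.0
 predicted mould [575.9  16.4] rel yaw -3.1 jig c [-106.8   -7. ] FL [-44.9 119.8] FR [ -58.9 -139.8]
 t 7.85
p1 area 568 [210, 203, np.float64(4.8), np.float64(5.2)] mould [573.3  15.5] rel yaw -3.4 jig c [-109.5   -7.6] FL [-46.9 118.9] FR [ -62.3 -140.6]
8.425 [ 0.23  0.57  2.03 -0.    0.54  1.72]
```

View pics/v_p1.png

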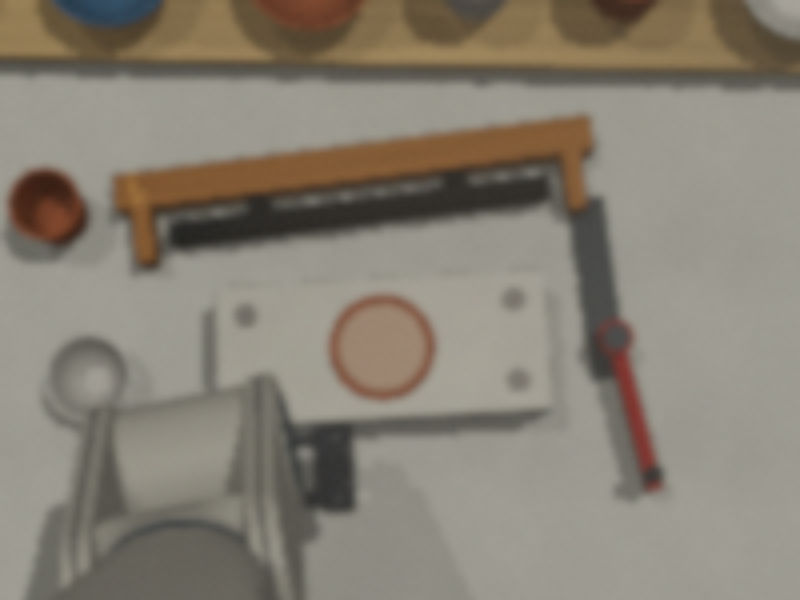

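The first push swung the mould about 9.5° at up to 8 N. The gripper hides one near screw, so I'll take yaw from the far pair and keep walking.

```bash
cat > fix.py <<'E'
s=open('h.py').read()
s=s.replace('''yaw=np.nanmean(ys)
''','''ok=np.array([abs(np.linalg.norm(d)-210)<4 for d in e]); yaw=ys[ok].mean() if ok.any() else ys[0]
''').replace("if not np.isnan(pts).any(): c=(c+pts.mean(0))/2 if area>500 else pts.mean(0)","c=[c]+[(pts[2*i]+pts[2*i+1])/2-s_*32*np.array([np.cos(yaw),np.sin(yaw)]) for i,s_ in ((0,1),(1,-1)) if ok[i]]; c=np.mean(c if area>540 else c[1:] or c,0)")
open('h.py','w').write(s)
E
python3 fix.py
python3 - <<'E'
from h import *
c,y,*_=pose_mould(cv2.imread("pics/raw_p1.png"),np.array([575,16]),np.radians(5)); report(c,y)
c,y=push(c,y,-1,15); r=look(c,y,"p2"); c,y=r[:2]
if abs(np.linalg.norm(c-np.array([586,18])))<25:
    c,y=push(c,y,+1,18); r=look(c,y,"p3")
print(env.read_state()["time_s"])
im=cv2.imread("pics/raw_p3.png"); cv2.imwrite("pics/v_p3.png",cv2.resize(im[120:270,170:370],(800,600)))
E
```

```text
mould [573.2  16.3] rel yaw -3.6 jig c [-109.5   -6.8] FL [-46.4 119.5] FR [ -62.7 -140. ]
contact True body [ -65.8 -111.8] f [ 0.6 -0.6  0.5]
 seg 1 stop False f [-5.7 -3.6 -0.9] err 2.3
 seg 2 stop False f [-5.6 -4.4 -0.7] err 2.3
 predicted mould [590.3  19.9] rel yaw 10.8 jig c [-92.   -5.7] FL [-62.2 132.3] FR [ -13.7 -123.2]
 t 13.5583
p2 area 573 [210, 201, np.float64(19.7), np.float64(21.4)] mould [587.3  19.2] rel yaw 11.3 jig c [-95.1  -6. ] FL [-66.7 132.3] FR [ -15.7 -122.7]
contact True body [-64.9 112.1] f [-0.6  0.1  0.5]
 seg 1 stop False f [-7.7  1.  -0.4] err 3.0
 seg 2 stop False f [-9.4  2.2  0.7] err 3.3
 predicted mould [607.7  23.2] rel yaw -5.8 jig c [-74.3  -5. ] FL [ -6.5 118.8] FR [ -32.7 -139.9]
 t 19.7
p3 area 564 [210, 208, np.float64(1.4), np.float64(1.3)] mould [604.6  22.8] rel yaw -7.0 jig c [-77.4  -5. ] FL [ -6.9 117.3] FR [ -38.8 -140.8]
20.275
```

View pics/v_p3.png

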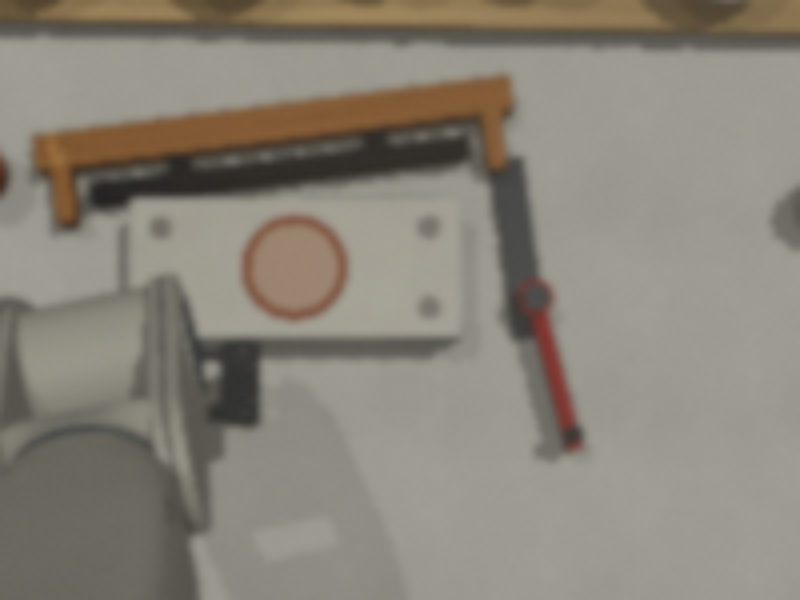

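The front left end is now about 7 mm from the bar and the front right end about 39 mm. The remaining plan is R 12°, L about 8.5°, then a final R push until flush.

Run:
```python
from h import *
c,y,*_=pose_mould(cv2.imread("pics/raw_p3.png"),np.array([605,23]),np.radians(1.4))
c,y=push(c,y,-1,12); r=look(c,y,"p4"); c,y=r[:2]
rel=np.degrees(y-JY)
c,y=push(c,y,+1,rel+3.5); r=look(c,y,"p5")
print(env.read_state()["time_s"])
im=cv2.imread("pics/raw_p5.png"); cv2.imwrite("pics/v_p5.png",cv2.resize(im[125:245,175:335],(800,600),interpolation=cv2.INTER_CUBIC))
```

```text
contact True body [ -65.4 -111.9] f [-0.9 -0.6 -0.3]
 seg 1 stop False f [-6.8 -4.  -1.1] err 2.4
 seg 2 stop False f [-6.7 -4.1  0.1] err 2.5
 predicted mould [618.3  24.4] rel yaw 4.2 jig c [-63.7  -5.3] FL [-18.4 128.4] FR [   0.8 -130.9]
 t 25.0167
p4 area 562 [210, 199, np.float64(13.7), np.float64(14.9)] mould [615.3  24.1] rel yaw 5.3 jig c [-66.7  -5.2] FL [-23.9 129.3] FR [   0.  -129.6]
contact True body [-64.5 112. ] f [-0.9  0.1 -0.4]
 seg 1 stop False f [-6.3  0.3 -0.5] err 2.8
 seg 2 stop False f [-10.    2.1   2.2] err 3.5
 predicted mould [624.7  25.7] rel yaw -2.5 jig c [-57.2  -5. ] FL [  3.5 122.5] FR [  -8.  -137.3]
 t 29.9333
p5 area 554 [209, 204, np.float64(5.3), np.float64(6.7)] mould [622.7  26. ] rel yaw -3.1 jig c [-59.1  -4.4] FL [  2.9 122.4] FR [ -11.3 -137.2]
30.5167
```

View pics/v_p5.png

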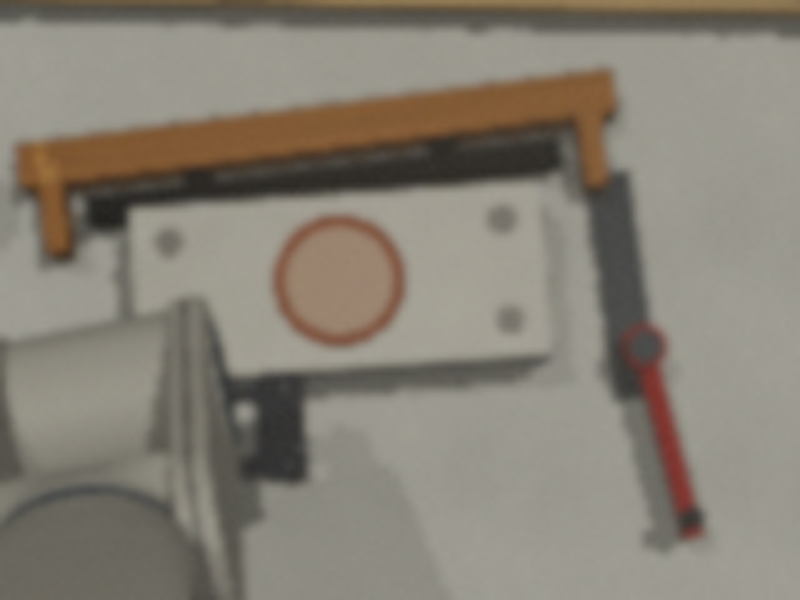

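```bash
sed -i 's/^LAT=112/LAT=116/' h.py
python3 - <<'E'
from h import *
c,y,*_=pose_mould(cv2.imread("pics/raw_p5.png"),np.array([623,26]),np.radians(5.3))
c,y=push(c,y,-1,4.7,rate=15); r=look(c,y,"p6")
print(env.read_state()["time_s"])
E
```

```text
contact True body [ -65.6 -115.9] f [-0.6  0.6 -0.8]
 seg 1 stop False f [-7.9 -2.7  0.1] err 2.4
 seg 2 stop False f [-8.4 -3.1  1.4] err 2.7
 predicted mould [627.5  26.6] rel yaw 0.8 jig c [-54.3  -4.5] FL [ -1.1 126.3] FR [   2.6 -133.7]
 t 34.75
p6 area 550 [209, 199, np.float64(9.4), np.float64(10.6)] mould [626.1  26.2] rel yaw 1.0 jig c [-55.7  -4.7] FL [ -3.  126.2] FR [   1.5 -133.8]
35.325
```

Run:
```python
from h import *
c,y,*_=pose_mould(cv2.imread("pics/raw_p6.png"),np.array([626,26]),np.radians(9.4))
c,y=push(c,y,+1,2.0,rate=12)
t=env.read_state()["tool_pos"]; env.move_l([400,-120,180],rate=250)
r=look(c,y,"p7")
print(env.read_state()["time_s"])
im=cv2.imread("pics/raw_p7.png"); cv2.imwrite("pics/v_p7.png",cv2.convertScaleAbs(cv2.resize(im[130:220,175:295],(800,600),interpolation=cv2.INTER_CUBIC),alpha=1.2))
```

```text
contact True body [-65.4 116. ] f [-0.6  0.3 -1.7]
 seg 1 stop False f [-5.7 -2.4  0.6] err 2.2
 seg 2 stop False f [-8.3 -0.6  0.7] err 2.8
 predicted mould [627.5  26.4] rel yaw -0.3 jig c [-54.2  -4.7] FL [  1.3 125. ] FR [   0.2 -134.9]
 t 39.075
p7 area 557 [210, 210, np.float64(8.1), np.float64(8.1)] mould [626.5  26.6] rel yaw -0.3 jig c [-55.2  -4.4] FL [  0.4 125.3] FR [  -0.8 -134.7]
40.9417
```

View pics/v_p7.png

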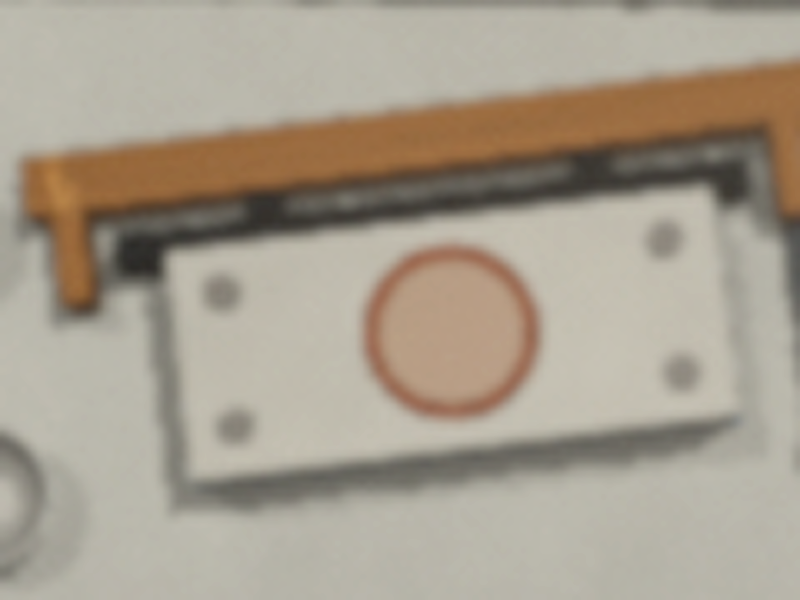

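The mould looks flush within measurement. I'll check how far the bar has been displaced, from its far edge, by comparing intensity profiles against the first picture, and recheck the jig yaw at the same time.

Run:
```python
from h import *
xs=np.arange(-12,40,0.5)
def prof(im,jy):
    P=np.array([proj("top",[*world((x,jy),JO,JY),38]) for x in xs],np.float32)
    g=cv2.cvtColor(im,cv2.COLOR_BGR2GRAY)
    return cv2.remap(g,P[:,0].reshape(1,-1),P[:,1].reshape(1,-1),cv2.INTER_LINEAR)[0].astype(float)
R={}
for n in ("1","_p3","_p5","_p6","_p7"):
    im=cv2.imread(f"pics/raw{n}.png"); out=[]
    for lo,hi in ((-88,-62),(-15,35),(95,125)):
        p=np.mean([prof(im,j) for j in range(lo,hi,3)],0); 
        m=(xs>5)&(xs<32); i=np.where(m)[0][np.argmax(np.gradient(p)[m])]
        g=np.clip(np.gradient(p)[i-8:i+9],0,None); out.append((g*xs[i-8:i+9]).sum()/g.sum())
    print(n,"far edge of bar at y -75,10,110:",np.round(out,1))
# near edge of bar outboard of the mould ends (y=143..150)
im1=cv2.imread("pics/raw1.png"); im7=cv2.imread("pics/raw_p7.png")
for nm,im in(("1",im1),("7",im7)):
    for lo,hi in((141,150),(-151,-149)):
        p=np.mean([prof(im,j) for j in range(lo,hi,2)],0); print(nm,lo,p[::4].round().tolist())
```

```text
Traceback (most recent call last):
  File "h.py", line 8, in proj
    p=viewer.camera_params(name); T=np.array(p["pose"]); c=T[:3,:3].T@(np.asarray(P,float)-T[:3,3])
ValueError: time passes only in moves, steps and waits
```

```bash
sed -i 's/viewer.camera_params(name)/CP(name)/' h.py; sed -i '2a from functools import lru_cache\nCP=lru_cache(None)(lambda n: viewer.camera_params(n))' h.py
cat > bar.py <<'E'
from h import *
xs=np.arange(-12,40,0.5)
def prof(im,jy):
    P=np.array([proj("top",[*world((x,jy),JO,JY),38]) for x in xs],np.float32)
    g=cv2.cvtColor(im,cv2.COLOR_BGR2GRAY)
    return cv2.remap(g,P[:,0].reshape(1,-1),P[:,1].reshape(1,-1),cv2.INTER_LINEAR)[0].astype(float)
def bar(im):
    out=[]
    for lo,hi in ((-88,-62),(-15,35),(95,125)):
        p=np.mean([prof(im,j) for j in range(lo,hi,3)],0); 
        m=(xs>5)&(xs<32); i=np.where(m)[0][np.argmax(np.gradient(p)[m])]
        g=np.clip(np.gradient(p)[i-8:i+9],0,None); out.append((g*xs[i-8:i+9]).sum()/g.sum())
    return np.round(out,1)
E
python3 - <<'E'
from bar import *
for n in ("1","_p1","_p3","_p4","_p5","_p6","_p7"): print(n,bar(cv2.imread(f"pics/raw{n}.png")))
for nm in("1","_p7"):
    im=cv2.imread(f"pics/raw{nm}.png")
    p=np.mean([prof(im,j) for j in range(141,150,2)],0); print(nm,p[::4].round().tolist())
E
```

```text
1 [31.8 15.1 14.4]
_p1 [31.7 15.1 14.6]
_p3 [31.8 14.8 14.5]
_p4 [31.5 15.2 14.4]
_p5 [31.7 32.  32. ]
_p6 [31.7 32.1 16.4]
_p7 [31.8 16.7 16.3]
1 [126.0, 110.0, 90.0, 72.0, 56.0, 45.0, 39.0, 38.0, 37.0, 37.0, 38.0, 41.0, 47.0, 56.0, 67.0, 75.0, 78.0, 76.0, 69.0, 61.0, 60.0, 64.0, 75.0, 84.0, 91.0, 92.0]
_p7 [129.0, 116.0, 100.0, 82.0, 66.0, 52.0, 41.0, 39.0, 39.0, 40.0, 41.0, 42.0, 43.0, 50.0, 59.0, 68.0, 74.0, 74.0, 69.0, 63.0, 61.0, 66.0, 77.0, 86.0, 93.0, 94.0]
```

```bash
cat >> bar.py <<'E'
def line(im,x0,ys,z,sign,half=9,ch=None):
    g=cv2.cvtColor(im,cv2.COLOR_BGR2GRAY) if ch is None else cv2.cvtColor(im,cv2.COLOR_BGR2HSV)[:,:,ch]
    x=np.arange(x0-half,x0+half+.1,0.5); E=[]
    for j in ys:
        P=np.array([proj("top",[*world((a,j),JO,JY),z]) for a in x],np.float32)
        p=cv2.remap(g,P[:,0].reshape(1,-1),P[:,1].reshape(1,-1),cv2.INTER_LINEAR)[0].astype(float)
        d=np.clip(sign*np.gradient(p),0,None); d=d*(d>0.3*d.max()); E.append((d*x).sum()/d.sum())
    E=np.array(E); ys=np.array(ys); k=np.ones(len(E),bool)
    for _ in range(3):
        a=np.polyfit(ys[k],E[k],1); r=E-np.polyval(a,ys); k=abs(r)<max(2*np.std(r[k]),.3)
    return "x@0 %.2f yaw %.2f deg rms %.2f n%d"%(a[1],np.degrees(np.arctan(-a[0]))+np.degrees(JY),np.std(r[k]),k.sum())
E
python3 - <<'E'
from bar import *
i1=cv2.imread("pics/raw1.png"); i7=cv2.imread("pics/raw_p7.png")
for n,i in(("1",i1),("7",i7)):
    print(n,"beam far",line(i,57,range(-175,180,7),40,-1,12,1), "| beam near",line(i,30,range(-150,150,7),40,+1,8,1))
print("bar near raw1",line(i1,0,range(-145,146,7),38,-1,8))
print("mould far7",line(i7,0,range(-125,120,7),70,-1,7))
print("mould near7",line(i7,-110,range(-125,120,7),70,+1,7))
for n in ("1","_p7"):
    im=cv2.imread(f"pics/raw{n}.png"); print(bar(im),"bar far",line(im,15,list(range(-15,40,5))+list(range(90,125,5)),38,1,5))
E
```

```text
1 beam far x@0 59.49 yaw 8.56 deg rms 0.17 n46 | beam near x@0 26.97 yaw 8.58 deg rms 0.21 n38
7 beam far x@0 59.50 yaw 8.55 deg rms 0.15 n47 | beam near x@0 27.06 yaw 8.67 deg rms 0.15 n34
bar near raw1 x@0 -5.48 yaw 8.41 deg rms 0.29 n42
mould far7 x@0 0.51 yaw 8.27 deg rms 0.30 n34
mould near7 x@0 -109.90 yaw 8.26 deg rms 0.28 n34
[31.8 15.1 14.4] bar far x@0 14.98 yaw 8.53 deg rms 0.33 n17
[31.8 16.7 16.3] bar far x@0 16.73 yaw 8.66 deg rms 0.29 n16
```

The jig yaw is 8.55° and the mould 8.25°, so its right end is roughly 1.5 mm short. One tiny right push will fix that.

Run:
```python
from bar import *
c,y,*_=pose_mould(cv2.imread("pics/raw_p7.png"),np.array([626,26]),np.radians(8.2))
c,y=push(c,y,-1,1.2,rate=10)
p=env.read_state()["tool_pos"]; env.move_l([p[0]-60,p[1]-60,180],rate=250)
r=look(c,y,"p8"); i=cv2.imread("pics/raw_p8.png")
print("mould far",line(i,0,range(-125,120,7),70,-1,7)); print("mould near",line(i,-110,range(-125,120,7),70,+1,7))
print("bar",bar(i),line(i,16,list(range(-15,40,5))+list(range(90,125,5)),38,1,5))
print("beam near",line(i,30,range(-150,150,7),40,+1,8,1))
print(env.read_state()["time_s"])
```

```text
contact True body [ -64.9 -115.8] f [-0.9 -0.5  0.1]
 seg 1 stop False f [-5.5 -0.8  1.4] err 1.6
 seg 2 stop False f [-8.1 -1.2  2.5] err 2.4
 predicted mould [627.1  26.7] rel yaw 0.2 jig c [-54.6  -4.4] FL [-1.000e-01  1.258e+02] FR [   0.9 -134.2]
 t 44.2917
p8 area 559 [209, 210, np.float64(8.4), np.float64(8.4)] mould [626.8  26.6] rel yaw -0.0 jig c [-55.   -4.5] FL [1.000e-01 1.255e+02] FR [  -0.  -134.5]
mould far x@0 0.71 yaw 8.60 deg rms 0.27 n34
mould near x@0 -109.67 yaw 8.64 deg rms 0.28 n34
bar [31.7 32.2 16.2] x@0 16.66 yaw 8.74 deg rms 0.36 n17
beam near x@0 26.98 yaw 8.58 deg rms 0.21 n36
45.475
```

The mould (8.6°) now matches the jig (8.6°), with the bar pressed in about 1.7 mm. Next I close the keeper.

Run:
```python
from h import *
piv=np.array([587.6,-166.6]); J=np.radians(8.55)
def tp(phi,off): 
    a=np.radians(phi)+J; d=np.array([np.cos(a),np.sin(a)]); n=np.array([-d[1],d[0]])
    return piv+88*d+off*n, a-np.pi/2
p,a=tp(205,35); env.reach([*p,160],quat(a)); env.move_l([*p,Z],rate=150)
p,a=tp(205,16); print(env.move_l([*p,Z],quat(a),rate=60,f_stop=4))
f0=env.read_state()["force"]
for phi in np.linspace(205,92,9)[1:]:
    p,a=tp(phi,16); st=env.move_l([*p,Z],quat(a),rate=70,f_stop=8)
    s=env.read_state(); print(round(phi),st,s["force"].round(1),s["time_s"])
    if st: break
if not st:
    p,a=tp(85,16); st=env.move_l([*p,Z],quat(np.radians(90)+J-np.pi/2),rate=15,f_stop=6)
    s=env.read_state(); print("end",st,s["force"].round(1),np.round(s["tool_pos"]-[*tp(90,16)[0],0],1),s["time_s"])
t=s["tool_pos"]; p=world((-40,0),t[:2],J); env.move_l([*p,Z],rate=150); env.move_l([p[0]-60,p[1]-60,180],rate=250)
r=look(np.array([626.8,26.6]),J,"p9"); i=cv2.imread("pics/raw_p9.png")
cv2.imwrite("pics/v_p9.png",cv2.convertScaleAbs(cv2.resize(i[130:235,180:320],(800,600),interpolation=cv2.INTER_CUBIC),alpha=1.2))
print(env.read_state()["time_s"])
```

```text
False
191 False [-0.  -0.1 -1.1] 48.7833
177 False [ 0.  -0.4 -0.5] 49.25
163 False [ 1.1  0.8 -0.5] 49.7167
148 False [ 0.7 -0.2  0.1] 50.1833
134 False [-0.4 -0.6  0.5] 50.65
120 False [-0.1 -0.3  0.2] 51.1167
106 False [ 0.9 -0.9 -0.1] 51.5833
92 False [0.2 0.3 0.6] 52.05
end True [ 0.6  1.  -0.5] [-1.1 -0.4 99.6] 52.4333
p9 area 560 [209, 210, np.float64(8.4), np.float64(8.4)] mould [626.8  26.6] rel yaw -0.0 jig c [-54.9  -4.4] FL [1.000e-01 1.255e+02] FR [   0.  -134.5]
53.6167
```

View pics/v_p9.png

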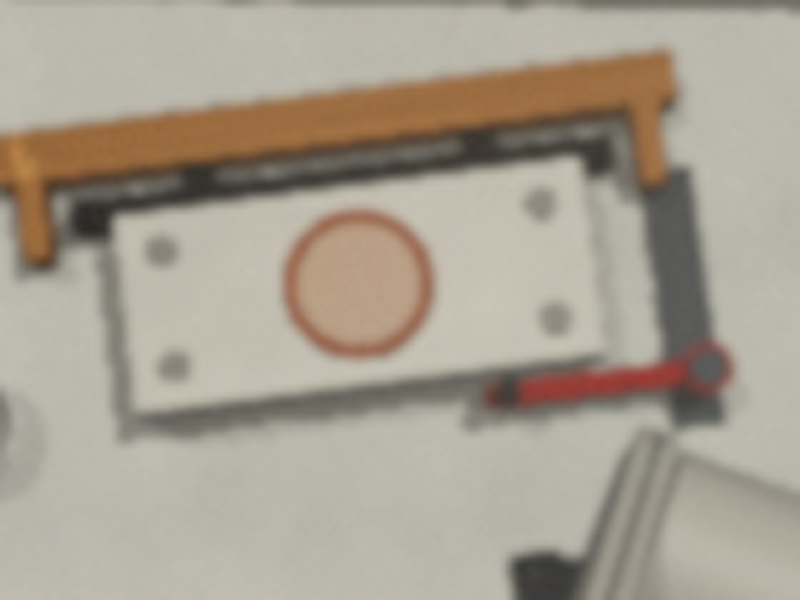

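The red arm lies along the near face, with its pivot at (707,366) and the peg at (508,387) in the crop. The tool stopped at 6 N where a closed arm should be. I'll check the angle before signing off.

Run:
```python
from h import *
i=cv2.imread("pics/raw_p9.png"); k=800/140
f=lambda x,y,z: ray("top",180+(x+.5)/k-.5,130+(y+.5)/k-.5,z)
J=np.radians(8.55); print("pivot",cart(f(707,366,46),JO,J),"peg",cart(f(508,387,68),JO,J))
hsv=cv2.cvtColor(i,cv2.COLOR_BGR2HSV); m=cv2.inRange(hsv,(170,110,60),(180,255,255))|cv2.inRange(hsv,(0,150,60),(4,255,255))
m[:, :270]=0; m[:,300:]=0; m[:185]=0; m[210:]=0
v,u=np.nonzero(m); P=np.array([cart(ray("top",a,b,44),JO,J) for a,b in zip(u,v)]); 
vx,vy,_,_=cv2.fitLine(P.astype(np.float32),cv2.DIST_L2,0,.01,.01).ravel(); print(len(P),P.mean(0),"arm dir deg",np.degrees(np.arctan2(vy,vx))%180)
```

```text
pivot [-121.31182445 -190.06800457] peg [-121.15563554  -78.65744212]
60 [-122.61868826 -131.30388044] arm dir deg 89.24764
```

Run:
```python
from station import workorder
print(workorder.sign_off())
```

```text
the job is handed in; nothing more can be done
None
```

I walked the mould flush against the buffer bar in seven pushes, with no force reading above about 11 N, then closed the keeper arm against its stop and handed the job in at about 54 s; no verdict came back.

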